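# Slide each pressure gauge to its test adapter

### The job

Match the two glass-fronted pressure gauges to the two brass test adapters hanging on the hook rail: the large gauge goes to the large adapter, the small gauge to the small one. Slide each gauge flat across the counter, without lifting or tipping it, until the end of its threaded stem comes up to the front edge of the rack's plank, straight in front of its own adapter. Gauges are delicate: push gently, with never more than 20 N on one, do not ram it into the plank, and leave the other things on the counter alone.

Things in the scene. Friction and masses are not known exactly. Their poses are not given: they have to be found in the camera images.
- large_gauge: Large gauge, flat, dial up: black round case 100 mm wide, 40 tall, 500 g. Origin: centre of underside, z up; +x along the brass stem jutting sideways (22 mm square, then 21 mm thread, axis 17 up, end 88 from origin). Starts with stem within 25 deg of world +x. Delicate: force on it from the fingers (both added), plank or other gauge must stay below 20 N; a steady push takes 2 to 5 N.
- small_gauge: Small gauge flat on its back, dial up: black round case 68 mm wide, 28 tall, 200 g. Origin: centre of underside, z up; +x along the brass stem (14 mm square, then 13 mm thread, axis 12.5 mm up, end 60 mm from origin). Starts with stem within 25 deg of world +x, on the other side. As delicate: forces on it under 20 N; a steady push takes 1 to 2 N.
- large_stem_tip (a point): Centre of the end face of the large gauge's stem, 88 mm along its +x from its origin, 17 mm up.
- small_stem_tip (a point): Centre of the end face of the small gauge's stem, 60 mm along its +x from its origin, 12.5 mm up.
- rack: Fixed hook rail rack: brown plank foot 140 mm deep, 500 wide, 25 high on the counter, posts at its ends, and a 12 mm steel bar along y, 185 mm up, 69 mm behind the plank's front edge. Origin: middle of the plank's front edge at counter level; +x points back, away from the robot, +y along the plank; yaw up to 6 deg. The space before the plank is free.
- large_adapter: Large brass test adapter (hexagon 40 mm across flats, 62 long) for the large gauge; hangs, fixed, on an S hook from the rack's bar, lowest point 69 mm above the counter. Origin: on the bar's axis straight above it; axes as the rack's. On either half of the bar, about 115 mm from its middle.
- small_adapter: Small brass test adapter (hexagon 19 mm across flats, 34 long) for the small gauge; hangs the same way on the other half of the bar, lowest point 97 mm above the counter. Origin: on the bar's axis straight above it; axes as the rack's.
- regulator: Bystander: red gas regulator, 72 mm round, 50 mm tall, with a spout reaching 64 mm from its centre. Origin: centre of its underside.
- valve_key: Bystander: rusty iron valve key, 190 mm long, lying flat, 10 mm high. Origin: about the middle of its length, on the counter; own x along it.
- bleeding_cap: Bystander: white plastic bleeding cap, 34 mm round, 30 mm tall. Origin: centre of its underside.
- brass_tee: Bystander: brass tee fitting, 58 mm long, lying on the rack's plank between the adapters. Origin: under its middle, on the plank.
- tape_spool: Bystander: white spool, 54 mm round, 18 mm high. Origin: centre of its underside.
- wrench: Bystander: steel wrench, 170 mm long, lying flat. Origin: on the counter, about the middle of its length; own x along it.
- union_nut: Bystander: brass union nut, 32 mm across, 30 mm tall. Origin: centre of its underside.

How it is judged:
By the outcome, as a careful person would: the job done as asked, in the order asked, and still so for the second after the job is handed in, with the robot touching nothing.
It also fails if it takes over 72 s, if anything falls off the work surface, if the arm or the gripper's body presses on something with over 40 N, if the wrist force passes 120 N, or if a joint passes its speed limit or range.

### The arm

A 6-joint arm with a two-finger parallel gripper is mounted at the origin on the work surface. World frame = base frame: x ahead of the robot, y to its left, z up, the work surface at z = 0. Lengths are in mm, angles in rad, forces in N, time in s.
With the tool pointing down it reaches from about 300 to 875 mm from the base axis. Payload 6.4 kg.
Tool frame: the origin (TCP) lies midway between the tips of the shut fingers; the grasp point (between the pads) lies bot.hold_point_z behind it (bot.hold_point_z is the distance from the TCP to the grasp point, in mm); z points along the fingers, y is the line along which they close (so a half turn about z gives the same grasp; the last joint's range is limited). The gripper opens to 88 mm and grips with 3 to 60 N. Pads are 18 mm wide; open, the fingers measure 123 mm over their backs; the gripper's body (75 mm by 187 mm) begins 45 mm behind the grasp point.
Start: joints at [0.95, 0.181, 1.607, -0, 1.354, -0.206], TCP at [231.719, 526.258, 238.714] pointing down, gripper open.
Joint ranges: [-2.99, 2.99], [-0.89, 2.07], [0.3, 2.58], [-1.14, 4.28], [0, 2.63], [-3.12, 3.12]. Speed limits (rad/s): [2.57, 2.57, 3.01, 3.14, 3.14, 3.14].

### API

Orientations are given as a rotation vector (axis times angle).
In Python, from bench import bot, eyes gives the robot as it stands.
- The arm moves only by the tool servo_tool, never from a script. Its argument "series" is a list that holds one entry, the list of rows, each a list of 7 numbers: the turn, a rotation vector about the tool's x, y, z in rad, then the shift along the tool's x, y, z in cm, then the opening, from -1 (shut) to 1 (fully open). A call has 1 to 10 rows; each row is the pose to reach, as a shift and turn from the pose commanded when the call began, along the tool's axes at that moment; what a row does not reach only later rows make up. A row lasts 1/8 s, in which the tool goes at most 62.5 mm and 10.7 degrees, less where a joint would pass 70% of its speed; a pose out of reach is approached as far as the arm can. A call with a gripper value outside its range is refused whole. The fingers move at their own pace and stop on an object; "squeeze" is the grip in N (left out, the last holds). Time passes only in rows, so rows that repeat a pose let the fingers close. It gives the time, the measured TCP pose, the force, the opening and the grip force at its end, in the units of the state.
- bot.observe(): the state, without advancing time (a new reading comes with each control period).
- eyes.camera(name): name is "scene" or "top" or "wrist"; returns the picture (480x640x3 uint8, red, green, blue); there is no depth.
- eyes.calibration(name): a dict with "fx", "fy", "cx", "cy" (pixels), "k1" (the pictures are not rectified: a ray, as slopes to the right and down, at radius r is drawn at 1 + k1 r^2 times it, then the intrinsics apply), "R" (3x3) and "t" (3): a world point X has camera coordinates R X + t. Camera axes: x right, y down, z forward; pixel columns grow to the right and rows downward; lengths in mm; the calibration is good to about 2 mm. A picture is of the moment at which its call begins: read the wrist's pose just before it. calibration takes no time and is no camera call; for the wrist camera it gives the pose at the moment of the call.
- bot.hand_in(): hands the job in; it is judged then, once.
The state is a dict: "time_s": time; "joints": joint angles; "joint_velocities": joint speeds; "joint_torque": joint torques, N m; "eef_pos": TCP position; "tcp_rot": TCP orientation; "contact_force": force on the tool from outside, world axes, zero at the start; "torque": the same for the moment, N m; "opening": finger opening in mm; "gripper_force": force on a finger pad.
Only numpy, scipy, OpenCV 4.12 (cv2) and the standard library are available. Lean on these libraries where they do the work, as an engineer would, in place of code of your own. Each camera call takes 0.05 s, during which the arm holds its last target. There are 200 camera calls.

## Working session

There is one attempt and no reset: what is moved stays moved. The work goes in short steps, Python scripts to look and compute and a tool call to move; the robot and the scene stay as the last step left them, time stands still between calls to the robot, and variables do not carry over. Pictures are saved under pics/ and viewed, at most 10 in all, crops included, and the job is handed in when it is done.

Besides the shell and the picture viewer there is one more tool, called as name(argument=value, ...) on one line, values as JSON. servo_tool: Moves the arm, as the interface text tells. Its arguments: {"type":"object","properties":{"series":{"type":"array"},"squeeze":{"type":"number"}},"required":["series"]}

```bash
mkdir -p pics; ls; python3 - <<'E'
from bench import bot, eyes
import cv2, numpy as np
o=bot.observe(); print(o, bot.hold_point_z)
for n in("scene","top"):
    im=eyes.camera(n); cv2.imwrite(f"pics/{n}0.png",im[...,::-1]); c=eyes.calibration(n); print(n,{k:np.round(v,4).tolist() for k,v in c.items()})
E
```

```text
pics
{'time_s': 0.0, 'joints': array([ 9.49706421e-01,  1.81536500e-01,  1.60795230e+00, -1.16145933e-05,
        1.35376659e+00, -2.06300918e-01]), 'joint_velocities': array([ 0.00063104, -0.00068259,  0.00266955, -0.0006056 ,  0.00097513,
        0.00011976]), 'joint_torque': array([ 1.86273981e-03, -4.33862829e+01, -3.41860127e+01,  7.04774517e-02,
        3.83995101e-02, -1.76457384e-04]), 'eef_pos': array([231.41223902, 525.82874404, 237.83959206]), 'tcp_rot': array([-6.46748722e-01, -3.07362663e+00,  2.39815162e-03]), 'contact_force': array([ 0.47999804, -0.38411737,  0.70643519]), 'torque': array([ 0.0248114 ,  0.02847552, -0.00034622]), 'gripper_force': 0.0, 'opening': 88.45898894473358} 18.700000000000003
scene {'fx': 610.3221, 'fy': 610.3221, 'cx': 322.5226, 'cy': 237.1246, 'k1': -0.0314, 'R': [[0.7003, 0.7138, 0.002], [0.5959, -0.583, -0.5523], [-0.3931, 0.388, -0.8337]], 't': [-434.8676, -290.778, 1703.9817]}
top {'fx': 563.058, 'fy': 563.058, 'cx': 318.0324, 'cy': 243.0372, 'k1': -0.1739, 'R': [[0.0185, -0.9996, 0.0199], [-0.9966, -0.02, -0.0793], [0.0797, -0.0184, -0.9967]], 't': [-35.0093, 624.2855, 1505.7167]}
```

View pics/top0.png

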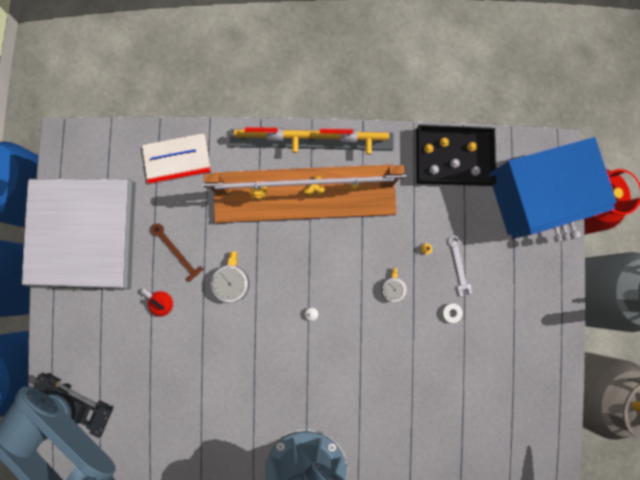

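View pics/scene0.png

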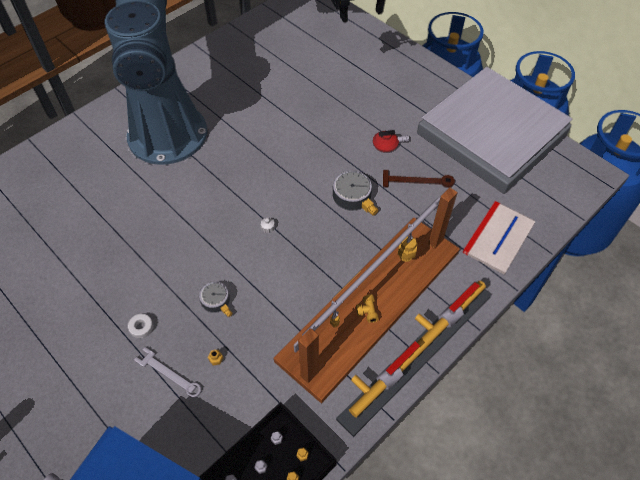

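The top view shows the large gauge at about (229,284) and the small one at (394,289). The plank's front edge runs from (214,221) to (396,214). The large adapter is near (260,192), the tee near (315,186) and the small adapter near (355,184). In the scene view the large adapter is at (408,250), the small one at (336,320) and the tee at (368,307).

```bash
cat > h.py <<'E'
import numpy as np, cv2
def ray(c,uv):
    uv=np.asarray(uv,float).reshape(-1,2)
    d=(uv-[c["cx"],c["cy"]])/[c["fx"],c["fy"]]; s=d.copy()
    for _ in range(20): s=d/(1+c["k1"]*(s**2).sum(1,keepdims=True))
    R=np.array(c["R"]); return -R.T@np.array(c["t"]), np.c_[s,np.ones(len(s))]@R
def plane(c,uv,z):
    o,D=ray(c,uv); return o+D*((z-o[2])/D[:,2])[:,None]
def proj(c,X):
    p=np.asarray(X,float).reshape(-1,3)@np.array(c["R"]).T+np.array(c["t"]); s=p[:,:2]/p[:,2:]
    return s*(1+c["k1"]*(s**2).sum(1,keepdims=True))*[c["fx"],c["fy"]]+[c["cx"],c["cy"]]
def meet(c1,u1,c2,u2):
    o1,D1=ray(c1,u1);o2,D2=ray(c2,u2);a,b=D1[0],D2[0]
    k=np.linalg.lstsq(np.c_[a,-b],o2-o1,rcond=None)[0]; p,q=o1+k[0]*a,o2+k[1]*b
    return (p+q)/2,np.linalg.norm(p-q)
def blobs(m,box,amin=4):
    M=np.zeros(m.shape,np.uint8);x0,y0,x1,y1=box;M[y0:y1,x0:x1]=m[y0:y1,x0:x1]
    n,l,st,ce=cv2.connectedComponentsWithStats(M)
    return [(st[i].tolist(),ce[i].round(2).tolist()) for i in range(1,n) if st[i][4]>=amin],l
E
python3 - <<'E'
from h import *; from bench import eyes
I={n:cv2.imread(f"pics/{n}0.png") for n in("top","scene")}; C={n:eyes.calibration(n) for n in I}
H={n:cv2.cvtColor(I[n],cv2.COLOR_BGR2HSV) for n in I}
Y={n:cv2.inRange(H[n],(17,120,100),(35,255,255)) for n in I}
for n,box in(("top",(205,165,410,280)),("top",(380,260,410,285)),("scene",(300,200,460,350)),("scene",(340,180,390,225)),("scene",(205,290,240,320))):
    print(n,box,*blobs(Y[n],box)[0],sep="\n  ")
br=cv2.inRange(H["top"],(5,110,60),(16,255,255)); ys=[]
for x in range(225,390,5):
    col=np.where(br[195:240,x])[0]; ys.append((x,195+col.max()+.5))
print(ys[::6]); P=plane(C["top"],ys,12)
k=np.polyfit(P[:,1],P[:,0],1); print("front x=",k, "resid",np.abs(np.polyval(k,P[:,1])-P[:,0]).max(),"yaw deg",-np.degrees(np.arctan(k[0])))
g=cv2.cvtColor(I["top"],cv2.COLOR_BGR2GRAY)
for box,z in(((205,260,255,306),40),((378,274,412,306),28)):
    m=cv2.inRange(H["top"],(0,0,150),(180,70,255)); print("dial",blobs(m,box,20)[0])
    for th in (150,):
        b=blobs(m,box,20)
        for st,ce in b[0]: print(plane(C["top"],[ce],z).round(1), "w,h mm",np.round(np.array(st[2:4])*2.65,1))
for n,b in(("top",(195,160,415,310)),("scene",(290,185,470,400))):
    x0,y0,x1,y1=b; s=3.6 if n=="top" else 2.8
    cv2.imwrite(f"pics/{n}crop.png",cv2.resize(I[n][y0:y1,x0:x1],None,fx=s,fy=s,interpolation=cv2.INTER_CUBIC))
E
```

```text
top
  (205, 165, 410, 280)
  ([314, 176, 7, 3, 17], [317.0, 177.0])
  ([303, 184, 23, 12, 177], [314.13, 189.59])
  ([351, 184, 8, 6, 30], [354.07, 186.47])
  ([251, 187, 16, 13, 156], [258.9, 192.58])
  ([228, 252, 9, 14, 107], [232.41, 258.67])
  ([392, 269, 5, 8, 38], [394.11, 272.66])
top
  (380, 260, 410, 285)
  ([392, 269, 5, 8, 38], [394.11, 272.66])
scene
  (300, 200, 460, 350)
  ([362, 200, 16, 15, 153], [369.07, 206.61])
  ([402, 237, 6, 6, 8], [404.38, 239.38])
  ([401, 238, 16, 23, 234], [409.28, 250.36])
  ([399, 244, 3, 5, 10], [399.8, 246.0])
  ([357, 295, 21, 27, 285], [368.06, 308.81])
  ([415, 314, 33, 36, 478], [430.49, 329.77])
  ([335, 316, 5, 5, 19], [337.0, 318.32])
scene
  (340, 180, 390, 225)
  ([362, 198, 16, 17, 157], [369.04, 206.41])
scene
  (205, 290, 240, 320)
  ([221, 304, 11, 13, 76], [225.75, 310.03])
[(225, np.float64(222.5)), (255, np.float64(220.5)), (285, np.float64(219.5)), (315, np.float64(217.5)), (345, np.float64(216.5)), (375, np.float64(214.5))]
front x= [-6.78906612e-02  6.94853848e+02] resid 1.6634451494039695 yaw deg 3.883888542347684
dial [([206, 260, 15, 12, 119], [211.55, 263.99]), ([205, 260, 50, 46, 1564], [234.5, 284.09])]
[[561.3 262.9  40. ]] w,h mm [39.8 31.8]
[[508.7 199.3  40. ]] w,h mm [132.5 121.9]
dial [([378, 274, 6, 6, 28], [380.25, 275.89]), ([378, 274, 34, 32, 780], [398.66, 290.61])]
[[ 538.6 -193.5   28. ]] w,h mm [15.9 15.9]
[[ 499.4 -244.3   28. ]] w,h mm [90.1 84.8]
```

View pics/topcrop.png

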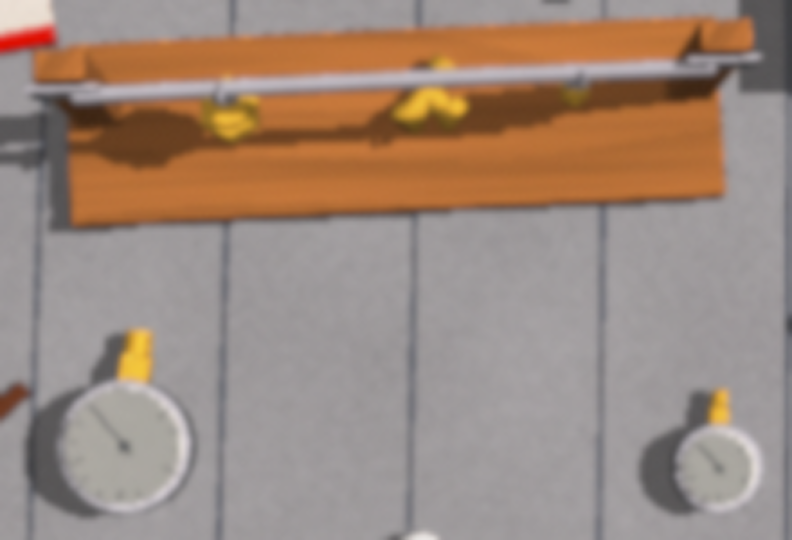

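The crop shows the large gauge's hub at crop (124,446), i.e. image (229.5,283.9), with its stem end at (140,330). The small gauge's hub is at (719,468), i.e. image (394.7,290), with its stem end at (721,390). The adapters are at (231,116) and (575,92).

```bash
python3 - <<'E'
from h import *; from bench import eyes
T=eyes.calibration("top");S=eyes.calibration("scene")
P={}
for n,u,s in(("large",(258.9,192.58),(409.28,250.36)),("small",(354.07,186.47),(337,318.32)),("tee",(314.1,189.6),(368,308.8))):
    X,e=meet(T,[u],S,[s]); print(n,X.round(1),round(e,1)); P[n]=X
yaw=np.radians(3.88); ex=np.array([np.cos(yaw),np.sin(yaw)])
def front(y): return 694.85-.0679*y
for n in("large","small"):
    X=P[n][:2]; 
    y0=X[1]; 
    d=(X[0]-front(y0))*np.cos(yaw); t=X-d*ex; print(n,"dist behind edge",d.round(1),"target on edge",t.round(1))
print("plank corners", plane(T,[(214.5,221.8),(396,214)],12).round(1))
for n,z,hub,zt,tip,c,L in(("large",40,(229.5,283.9),22,(233.9,251.7),None,88),("small",28,(394.7,290),16,(395.3,268.3),None,60)):
    a=plane(T,[hub],z)[0];b=plane(T,[tip],zt)[0]; print(n,a.round(1),b.round(1),"len",np.linalg.norm((b-a)[:2]).round(1),"yaw",np.degrees(np.arctan2(b[1]-a[1],b[0]-a[0])).round(1))
E
```

```text
large [753.9 140.   83.5] 9.6
small [ 769.3 -109.1  113.3] 7.7
tee [773.3  -8.1  23. ] 3.6
large dist behind edge 68.4 target on edge [685.7 135.4]
small dist behind edge 66.9 target on edge [ 702.6 -113.7]
plank corners [[ 678.9  263.4   12. ]
 [ 711.  -237.8   12. ]]
large [508.9 212.8  40. ] [596.8 205.7  22. ] len 88.2 yaw -4.6
small [ 500.9 -233.4   28. ] [ 560.3 -236.3   16. ] len 59.5 yaw -2.8
```

```bash
cat >> h.py <<'E'
from scipy.spatial.transform import Rotation as Ro
def go(o,x,y,z,phi):
    "tool-frame turn (rad) and shift (cm) from state o to TCP x,y,z pointing down, closing axis at world angle phi deg"
    R0=Ro.from_rotvec(o["tcp_rot"]); p=np.radians(phi)
    Y=np.array([np.cos(p),np.sin(p),0]);Z=np.array([0,0,-1.]);X=np.cross(Y,Z)
    r=(R0.inv()*Ro.from_matrix(np.c_[X,Y,Z])).as_rotvec(); s=R0.inv().apply(np.array([x,y,z])-o["eef_pos"])/10
    print("turn",r.round(4),"shift cm",s.round(2))
E
python3 - <<'E'
from h import *; from bench import eyes,bot
T=eyes.calibration("top");S=eyes.calibration("scene")
yaw=np.radians(3.88); ex=np.array([np.cos(yaw),np.sin(yaw)])
for n,u,s,z in(("large",(258.9,192.58),(409.28,250.36),95),("small",(354.07,186.47),(337,318.32),113)):
    for c,p in((T,u),(S,s)):
        X=plane(c,[p],z)[0]; d=(X[0]-694.85+.0679*X[1])*np.cos(yaw); print(n,X.round(1),d.round(1),(X[:2]-d*ex).round(1))
        o,D=ray(c,[p]); k=((694.85+69/np.cos(yaw))-o[0]-.0679*o[1])/(D[0,0]+.0679*D[0,1]); Q=o+k*D[0]; print("   on bar plane",Q.round(1),(Q[:2]-69*ex).round(1))
o=bot.observe(); go(o,450,268,120,47); go(o,450,268,10,47)
E
```

```text
large [748.6 135.5  95. ] 62.8 [685.9 131.2]
   on bar plane [754.6 138.7  59.2] [685.8 134. ]
large [760.7 137.4  95. ] 75.0 [685.9 132.4]
   on bar plane [753.9 149.1  74.4] [685.  144.4]
small [ 766.8 -112.1  113. ] 64.2 [ 702.8 -116.4]
   on bar plane [ 771.8 -114.3   85.9] [ 702.9 -118.9]
small [ 771.6 -106.   113. ] 69.4 [ 702.4 -110.7]
   on bar plane [ 771.2 -105.5  111.6] [ 702.3 -110.2]
turn [-1.500e-03 -1.000e-04  3.357e-01] shift cm [-30.4  -14.77  11.81]
turn [-1.500e-03 -1.000e-04  3.357e-01] shift cm [-30.4  -14.76  22.81]
```

servo_tool(series=[[[0,0,0.11,-10,-5,4,0.58],[0,0,0.22,-20,-10,8,0.58],[0,0,0.336,-30.4,-14.8,11.8,0.58],[0,0,0.336,-30.4,-14.8,11.8,0.58],[0,0,0.336,-30.4,-14.8,11.8,0.58],[0,0,0.336,-30.4,-14.8,11.8,0.58],[0,0,0.336,-30.4,-14.8,11.8,0.58],[0,0,0.336,-30.4,-14.8,11.8,0.58],[0,0,0.336,-30.4,-14.8,11.8,0.58]]])

```text
time_s: 1.23
eef_pos: [449.7, 269.4, 121.1]
tcp_rot: [1.149, 2.923, 0.001]
contact_force: [-0.1, 0.1, 0.2]
opening: 69.2
gripper_force: 0.0
```

```bash
python3 - <<'E'
from h import *; from bench import eyes,bot
o=bot.observe(); print(o["time_s"],o["eef_pos"],o["opening"],o["contact_force"]); c=eyes.calibration("wrist"); im=eyes.camera("wrist")
cv2.imwrite("pics/w1.png",im[...,::-1]); go(o,450,268,10,47); go(o,468,251,10,47)
print((-np.array(c["R"]).T@np.array(c["t"])).round(), proj(c,[(509,213,40),(597,206,22),(686,133,25),(755,137,80)]).round())
E
```

```text
1.225 [449.7184359  269.39409502 121.13947883] 69.2058689592527 [-0.11043385  0.14396415  0.15745469]
turn [0.0006 0.0001 0.0013] shift cm [-0.11 -0.09 11.11]
turn [0.0006 0.0001 0.0013] shift cm [-2.59 -0.11 11.11]
[397. 318. 266.] [[318. 353.]
 [382. 409.]
 [383. 510.]
 [450. 615.]]
```

View pics/w1.png

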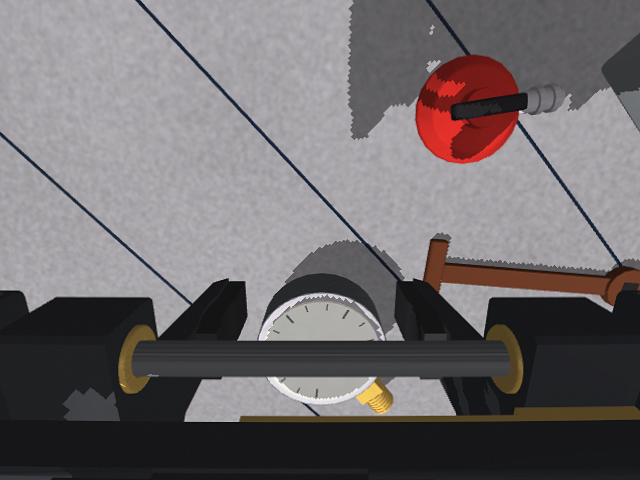

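The wrist view shows the dial centre at about (322,350) and the stem end at (387,410), close to the predicted (318,353) and (382,409). The valve key's end at (430,260) is close to where the right finger will come down, so I'll check that.

```bash
python3 - <<'E'
from h import *; from bench import eyes,bot
c=eyes.calibration("wrist"); print(plane(c,[(440,240),(430,258),(428,290),(447,268)],8).round(1))
a=np.radians(47); u=np.array([np.cos(a),np.sin(a)]); f=np.array([u[1],-u[0]])
for x in((450,268),(468,251)):
  for r in (35,53):
    print(x,r,[(np.array(x)+r*u+k*f).round(0).tolist() for k in(-9,9)])
E
```

```text
[[516.  337.6   8. ]
 [522.4 322.6   8. ]
 [543.3 304.3   8. ]
 [538.6 327.5   8. ]]
(450, 268) 35 [[467.0, 300.0], [480.0, 287.0]]
(450, 268) 53 [[480.0, 313.0], [493.0, 301.0]]
(468, 251) 35 [[485.0, 283.0], [498.0, 270.0]]
(468, 251) 53 [[498.0, 296.0], [511.0, 284.0]]
```

servo_tool(series=[[[0,0,0,0,0,5.5,0.58],[0,0,0,0,0,11,0.58],[0,0,0,0,0,11.1,0.58],[0,0,0,-1.0,0,11.1,0.58],[0,0,0,-2.0,0,11.1,0.58],[0,0,0,-2.4,0,11.1,0.58],[0,0,0,-2.6,0,11.1,0.58],[0,0,0,-2.8,0,11.1,0.58],[0,0,0,-3.0,0,11.1,0.58],[0,0,0,-3.2,0,11.1,0.58]]])

```text
time_s: 2.52
eef_pos: [473.6, 246.4, 9.6]
tcp_rot: [-1.151, -2.923, 0.0]
contact_force: [-0.6, -0.0, 0.6]
opening: 69.6
gripper_force: 0.0
```

servo_tool(series=[[[0,0,0,-0.2,0,0,0.58],[0,0,0,-0.4,0,0,0.58],[0,0,0,-0.6,0,0,0.58],[0,0,0,-0.8,0,0,0.58],[0,0,0,-1.0,0,0,0.58],[0,0,0,-1.2,0,0,0.58],[0,0,0,-1.4,0,0,0.58],[0,0,0,-1.6,0,0,0.58],[0,0,0,-1.8,0,0,0.58],[0,0,0,-2.0,0,0,0.58]]])

```text
time_s: 3.78
eef_pos: [488.4, 232.7, 9.6]
tcp_rot: [-1.152, -2.923, 0.0]
contact_force: [-2.5, 2.5, 0.3]
opening: 70.0
gripper_force: 1.4
```

servo_tool(series=[[[0,0,0,-0.3,-0.03,0,0.58],[0,0,0,-0.6,-0.06,0,0.58],[0,0,0,-0.9,-0.09,0,0.58],[0,0,0,-1.2,-0.12,0,0.58],[0,0,0,-1.5,-0.15,0,0.58],[0,0,0,-1.8,-0.18,0,0.58],[0,0,0,-2.1,-0.21,0,0.58],[0,0,0,-2.4,-0.24,0,0.58],[0,0,0,-2.7,-0.27,0,0.58],[0,0,0,-3.0,-0.3,0,0.58]]])

```text
time_s: 5.03
eef_pos: [508.3, 210.0, 9.7]
tcp_rot: [1.152, 2.923, -0.0]
contact_force: [-1.9, 1.5, -1.2]
opening: 69.4
gripper_force: 1.3
```

servo_tool(series=[[[0,0,0,-0.3,-0.03,0,0.58],[0,0,0,-0.6,-0.06,0,0.58],[0,0,0,-0.9,-0.09,0,0.58],[0,0,0,-1.2,-0.12,0,0.58],[0,0,0,-1.5,-0.15,0,0.58],[0,0,0,-1.8,-0.18,0,0.58],[0,0,0,-2.1,-0.21,0,0.58],[0,0,0,-2.4,-0.24,0,0.58],[0,0,0,-2.7,-0.27,0,0.58],[0,0,0,-3.0,-0.3,0,0.58]]])

```text
time_s: 6.28
eef_pos: [528.2, 187.3, 9.7]
tcp_rot: [-1.152, -2.923, 0.0]
contact_force: [-2.5, 2.1, -0.7]
opening: 70.0
gripper_force: 1.3
```

```bash
python3 - <<'E'
from h import *; from bench import eyes,bot
o=bot.observe(); print(o["time_s"],o["eef_pos"],o["contact_force"]); c=eyes.calibration("wrist")
a,b=eyes.camera("wrist")[...,::-1],eyes.camera("top")[...,::-1]; cv2.imwrite("pics/w2.png",a);cv2.imwrite("pics/t2.png",b)
z=cv2.resize(b[160:310,190:350],None,fx=3.75,fy=3.75,interpolation=cv2.INTER_CUBIC)
cv2.imwrite("pics/t2c.png",z)
E
```

```text
6.275 [528.21572729 187.33258489   9.70344066] [-2.51572087  2.11493224 -0.72619147]
```

View pics/t2c.png

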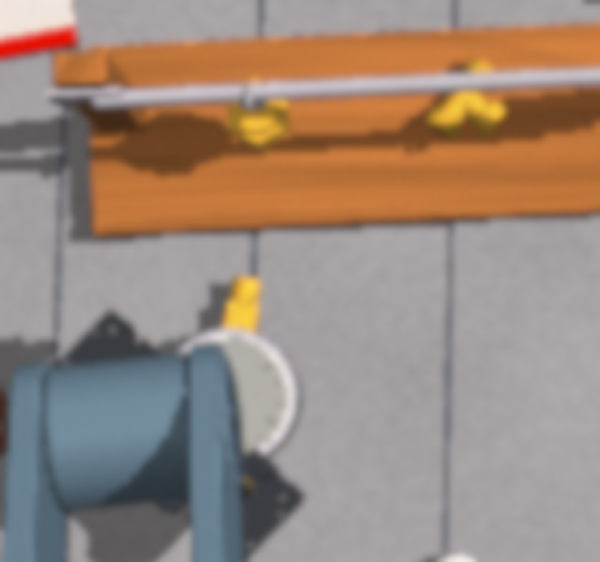

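The large gauge has slid with its stem direction kept. The stem end is at crop (247,277) and the stem base at (239,328).

```bash
cat >> h.py <<'E'
def stem(im,c,box,zs):
    "yellow stem in BGR picture: (end nearest plank, base) in world on plane zs, yaw deg"
    m=cv2.inRange(cv2.cvtColor(im,cv2.COLOR_BGR2HSV),(17,110,90),(35,255,255)); bl,l=blobs(m,box,15)
    k=max(bl,key=lambda b:b[0][4]); i=l[int(k[1][1]),int(k[1][0])]
    p=np.argwhere(l==i)[:,::-1]; W=plane(c,p,zs)[:,:2]; mu=W.mean(0)
    ev,V=np.linalg.eigh(np.cov((W-mu).T)); d=V[:,1]*np.sign(V[0,1]); t=(W-mu)@d
    print("stem centroid",mu.round(1),"far",(mu+d*(t.max()+1.3)).round(1),"near",(mu+d*t.min()).round(1),"yaw",np.degrees(np.arctan2(d[1],d[0])).round(1),"n",len(p))
E
python3 - <<'E'
from h import *; from bench import eyes,bot
c=eyes.calibration("top"); stem(cv2.imread("pics/top0.png"),c,(220,240,245,280),20); stem(cv2.imread("pics/t2.png"),c,(245,228,265,255),20)
stem(cv2.imread("pics/top0.png"),c,(380,260,410,285),14)
print(plane(c,[(190+247/3.75,160+277/3.75)],20).round(1))
o=bot.observe(); print(np.round(o["joints"],2))
E
```

```text
stem centroid [577.9 209.6] far [598.3 207.6] near [560.7 211.3] yaw -5.6 n 111
stem centroid [628.1 151. ] far [649.  147.7] near [611.3 153.6] yaw -8.9 n 112
stem centroid [ 547.6 -233.5] far [ 562.6 -235.2] near [ 536.2 -232.2] yaw -6.5 n 44
[[647.  147.2  20. ]]
[ 0.13  0.46  1.77 -0.    0.91 -0.69]
```

servo_tool(series=[[[0,0,0,-0.4,-0.03,0,0.58],[0,0,0,-0.8,-0.06,0,0.58],[0,0,0,-1.2,-0.1,0,0.58],[0,0,0,-1.6,-0.14,0,0.58],[0,0,0,-2.0,-0.17,0,0.58],[0,0,0,-2.4,-0.2,0,0.58],[0,0,0,-2.8,-0.24,0,0.58],[0,0,0,-3.2,-0.28,0,0.58],[0,0,0,-3.6,-0.31,0,0.58],[0,0,0,-4.0,-0.35,0,0.58]]])

```text
time_s: 7.62
eef_pos: [555.1, 157.5, 9.7]
tcp_rot: [-1.152, -2.923, 0.0]
contact_force: [-2.3, 2.4, -0.1]
opening: 69.5
gripper_force: 1.4
```

servo_tool(series=[[[0,0,0,0.5,0,0,0.58],[0,0,0,2.5,0,-1,0.58],[0,0,0,4,0,-6,0.58],[0,0,0,4,0,-9,0.58],[0,0,0,4,0,-9,0.58]]])

```text
time_s: 8.25
eef_pos: [527.1, 186.3, 103.3]
tcp_rot: [1.148, 2.918, 0.005]
contact_force: [0.1, 0.6, 0.4]
opening: 70.0
gripper_force: 0.0
```

```bash
python3 - <<'E'
from h import *; from bench import eyes,bot
o=bot.observe(); print(o["time_s"],o["eef_pos"],o["contact_force"]); c=eyes.calibration("top")
b=eyes.camera("top")[...,::-1]; s=eyes.camera("scene")[...,::-1]; cv2.imwrite("pics/t3.png",b); cv2.imwrite("pics/s3.png",s)
stem(b,c,(245,215,285,255),20); stem(s,eyes.calibration("scene"),(365,215,420,260),20)
o_=o; go(o,647,132,100,93.9)
E
```

```text
8.25 [527.11718861 186.25741197 103.25209734] [0.10260171 0.6306475  0.38316092]
stem centroid [655.3 121.3] far [676.1 118.6] near [638.7 123.5] yaw -7.5 n 105
stem centroid [731.5 181.4] far [748.3 151.4] near [714.5 211.6] yaw -60.7 n 279
turn [ 0.003   0.0061 -0.8176] shift cm [-12.47   4.19   0.4 ]
```

```bash
python3 - <<'E'
from h import *; from bench import eyes,bot
o=bot.observe(); go(o,651.5,119.5,100,83.5)
E
```

```text
turn [ 2.000e-04  5.000e-04 -6.366e-01] shift cm [-13.75   3.79  -0.  ]
```

servo_tool(series=[[[0,0,-0.16,-3.4,1.0,0,0.02],[0,0,-0.32,-6.8,1.9,0,0.02],[0,0,-0.48,-10.2,2.8,0,0.02],[0,0,-0.637,-13.75,3.8,0,0.02],[0,0,-0.637,-13.75,3.8,0,0.02],[0,0,-0.637,-13.75,3.8,3,0.02],[0,0,-0.637,-13.75,3.8,6,0.02],[0,0,-0.637,-13.75,3.8,6,0.02]]])

```text
time_s: 9.35
eef_pos: [647.9, 119.5, 35.5]
tcp_rot: [-0.18, -3.128, 0.001]
contact_force: [-0.2, -0.8, 0.9]
opening: 45.2
gripper_force: 0.0
```

```bash
python3 - <<'E'
from h import *; from bench import eyes,bot
o=bot.observe(); print(o["time_s"],o["eef_pos"],o["opening"],o["contact_force"],o["joints"].round(2)); c=eyes.calibration("wrist"); im=eyes.camera("wrist")[...,::-1]; cv2.imwrite("pics/w4.png",im)
go(o,651.5,119.5,8,83.5)
m=cv2.inRange(cv2.cvtColor(im,cv2.COLOR_BGR2HSV),(17,110,90),(35,255,255))
bl=blobs(m,(0,0,640,480),60)[0]; print(bl)
for st,ce in bl: print(plane(c,[ce],25).round(1))
E
```

```text
9.35 [647.89417351 119.51860393  35.53299759] 45.20757315182674 [-0.18796804 -0.84394102  0.87491148] [ 0.    0.6   1.49  0.    1.06 -1.45]
turn [-0.0009 -0.0086 -0.0014] shift cm [-0.38  0.04  2.75]
[([301, 279, 45, 62, 2460], [323.49, 308.71]), ([177, 326, 27, 68, 836], [187.16, 361.64]), ([449, 330, 15, 64, 305], [459.05, 367.17]), ([227, 421, 74, 1, 74], [263.5, 421.0]), ([337, 421, 76, 1, 76], [374.5, 421.0])]
[[657.4 121.3  25. ]]
[[679.7  46.3  25. ]]
[[699.8 189.   25. ]]
[[722.1  80.3  25. ]]
[[729.3 141.8  25. ]]
```

View pics/w4.png

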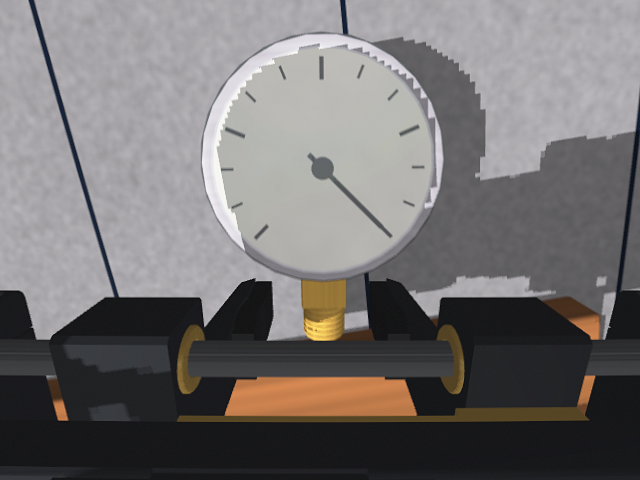

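The wrist view shows the dial hub at (321,168). The stem runs straight down the picture from (324,279) to its end at (324,341), well centred between the fingers.

```bash
python3 - <<'E'
from h import *; from bench import eyes
c=eyes.calibration("wrist")
h=plane(c,[(322,155.5)],40)[0]; h2=plane(c,[(321,168)],37)[0]; t=plane(c,[(324,341)],24)[0]; b=plane(c,[(323.5,282)],27)[0]
print("rim centre",h.round(1),"hub",h2.round(1),"tip",t.round(1),"base",b.round(1))
for k in(h2,h): print(np.degrees(np.arctan2(t[1]-k[1],t[0]-k[0])).round(1),np.linalg.norm((t-k)[:2]).round(1))
E
```

```text
rim centre [584.4 128.9  40. ] hub [589.5 127.9  37. ] tip [679.6 119.3  24. ] base [645.  122.8  27. ]
-5.5 90.5
-5.8 95.7
```

servo_tool(series=[[[0,0,0,0,0,1.4,0.02],[0,0,0,0,0,2.75,0.02],[0,0,0,0,0,2.75,0.02],[0,0,0,0,0,2.75,0.02]]])

```text
time_s: 9.9
eef_pos: [652.3, 118.9, 12.4]
tcp_rot: [0.179, 3.136, 0.0]
contact_force: [-0.2, -0.9, -0.1]
opening: 45.3
gripper_force: 0.0
```

```bash
python3 - <<'E'
from h import *; from bench import eyes,bot
o=bot.observe(); print(o["time_s"],o["eef_pos"],o["contact_force"],o["joint_velocities"].round(3)); go(o,652.5,121.7,8,84.4); go(o,653,132.3,8,93.9)
E
```

```text
9.9 [652.32714203 118.90489134  12.37119871] [-0.22908797 -0.85481908 -0.09708192] [-0.    -0.008 -0.006  0.001 -0.001  0.   ]
turn [ 0.      0.0002 -0.0162] shift cm [0.01 0.28 0.44]
turn [ 0.      0.0002 -0.182 ] shift cm [0.09 1.34 0.44]
```

servo_tool(series=[[[0,0,-0.016,0,0.28,0.3,0.02],[0,0,-0.016,0,0.28,0.3,-0.2],[0,0,-0.016,0,0.28,0.3,-0.4],[0,0,-0.016,0,0.28,0.3,-0.42],[0,0,-0.016,0,0.28,0.3,-0.46],[0,0,-0.016,0,0.28,0.3,-0.5],[0,0,-0.016,0,0.28,0.3,-0.54],[0,0,-0.016,0,0.28,0.3,-0.58]]], squeeze=4)

```text
time_s: 10.9
eef_pos: [652.6, 121.4, 9.3]
tcp_rot: [0.154, 3.138, -0.001]
contact_force: [0.7, -2.1, 1.0]
opening: 21.7
gripper_force: 4.0
```

servo_tool(series=[[[0,0,-0.02,0,0.13,0,-0.58],[0,0,-0.04,0,0.26,0,-0.58],[0,0,-0.06,0.01,0.4,0,-0.58],[0,0,-0.083,0.02,0.53,0,-0.58],[0,0,-0.104,0.03,0.66,0,-0.58],[0,0,-0.125,0.05,0.8,0,-0.58],[0,0,-0.145,0.07,0.93,0,-0.58],[0,0,-0.166,0.09,1.07,0,-0.58],[0,0,-0.166,0.09,1.07,0,-0.58],[0,0,-0.166,0.09,1.07,0,-0.58]]])

```text
time_s: 12.15
eef_pos: [652.7, 132.6, 9.3]
tcp_rot: [-0.107, 3.139, 0.0]
contact_force: [1.2, 1.1, 3.5]
opening: 21.9
gripper_force: 4.0
```

```bash
python3 - <<'E'
from h import *; from bench import eyes,bot
o=bot.observe(); print(o["time_s"],o["eef_pos"],o["opening"],o["contact_force"],o["gripper_force"]); c=eyes.calibration("wrist"); im=eyes.camera("wrist")[...,::-1]; cv2.imwrite("pics/w5.png",im)
go(o,653,132.3,9,93.9)
E
```

```text
12.15 [652.73371519 132.64655814   9.33365948] 21.911866055592984 [1.17544727 1.13029245 3.53794622] 4.003521438717144
turn [0.0002 0.0003 0.0002] shift cm [-0.02 -0.04  0.03]
```

View pics/w5.png

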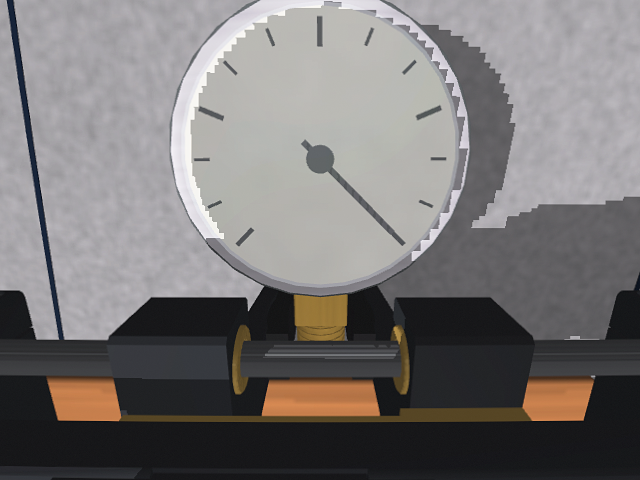

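```bash
python3 - <<'E'
from h import *; from bench import eyes,bot
T=eyes.calibration("top");S=eyes.calibration("scene")
yaw=np.radians(3.88); ex=np.array([np.cos(yaw),np.sin(yaw)])
def tgt(X): d=(X[0]-694.85+.0679*X[1])*np.cos(yaw); return d.round(1),(X[:2]-d*ex).round(1)
print("hook L",tgt(plane(T,[(256.7,185.6)],191)[0]),"S",tgt(plane(T,[(355.6,182.2)],191)[0]))
# adapter mid from the top: which z puts it on the bar line; scene: expected pixels for candidate y
for y in(128,132,136,140):
    X=np.array([685.8,y])+69*ex; print(y,proj(S,[(*X,69),(*X,131)]).round(1).tolist(),proj(T,[(*X,69),(*X,131)]).round(1).tolist())
for y in(-120,-116,-112,-108):
    X=np.array([702.6,y])+69*ex; print(y,proj(S,[(*X,97),(*X,131)]).round(1).tolist(),proj(T,[(*X,97),(*X,131)]).round(1).tolist())
c=eyes.calibration("wrist"); h=plane(c,[(320,159)],37)[0]; print("hub",h,"tip",h[:2]+88*ex)
g=cv2.imread("pics/scene0.png")[225:345,320:430]; cv2.imwrite("pics/s0c.png",cv2.resize(g,None,fx=5,fy=5,interpolation=cv2.INTER_CUBIC))
E
```

```text
hook L (np.float64(63.6), array([686.1, 128.5])) S (np.float64(60.8), array([ 702.6, -113.5]))
128 [[404.6, 256.0], [407.7, 241.3]] [[260.8, 192.0], [258.9, 187.9]]
132 [[405.7, 255.0], [408.9, 240.2]] [[259.3, 192.0], [257.3, 187.9]]
136 [[406.8, 254.0], [410.1, 239.2]] [[257.8, 191.9], [255.8, 187.8]]
140 [[408.0, 252.9], [411.3, 238.1]] [[256.3, 191.9], [254.2, 187.8]]
-120 [[333.6, 324.5], [333.9, 317.3]] [[354.8, 185.8], [355.9, 183.5]]
-116 [[335.0, 323.2], [335.3, 316.0]] [[353.3, 185.8], [354.4, 183.4]]
-112 [[336.3, 322.0], [336.7, 314.8]] [[351.8, 185.8], [352.8, 183.4]]
-108 [[337.7, 320.8], [338.1, 313.6]] [[350.3, 185.7], [351.3, 183.3]]
hub [587.24620605 129.31648007  37.        ] tip [675.04450652 135.27117863]
```

View pics/s0c.png

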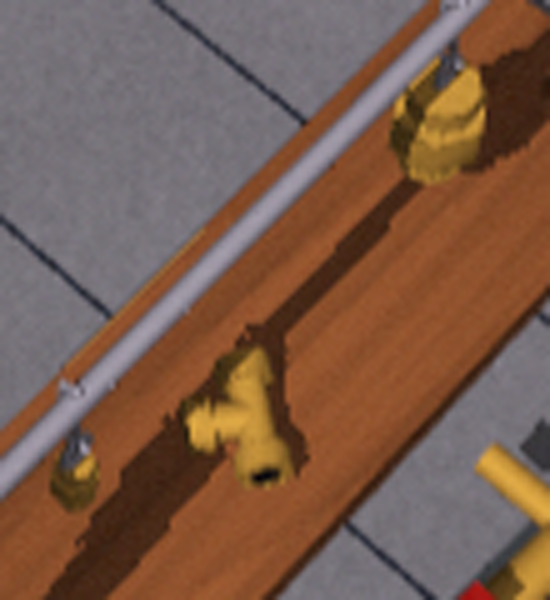

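The hub is at (320,159) and the stem runs straight down, so the gauge now lines up with the rack. The scene crop puts the large adapter at about (408,250) and the small one at (335,319). The stem targets on the plank edge are therefore y≈131 and y≈-116.

servo_tool(series=[[[0,0,0,0,0,0,-0.6],[0,0,0,-0.1,-0.04,0,-0.6],[0,0,0,-0.2,-0.08,0,-0.6],[0,0,0,-0.3,-0.12,0,-0.6],[0,0,0,-0.4,-0.17,0,-0.6],[0,0,0,-0.5,-0.23,0,-0.6],[0,0,0,-0.6,-0.29,0,-0.6],[0,0,0,-0.7,-0.35,0,-0.6],[0,0,0,-0.7,-0.35,0,-0.6]]], squeeze=6)

```text
time_s: 13.32
eef_pos: [658.0, 130.1, 8.7]
tcp_rot: [0.107, -3.136, -0.001]
contact_force: [-4.8, 3.3, 5.9]
opening: 22.0
gripper_force: 6.0
```

```bash
python3 - <<'E'
from h import *; from bench import eyes,bot
o=bot.observe(); print(o["time_s"],o["eef_pos"],o["opening"],o["contact_force"],o["gripper_force"]); c=eyes.calibration("wrist"); im=eyes.camera("wrist")[...,::-1]; cv2.imwrite("pics/w6.png",im)
# hub: dark small disc near centre
g=cv2.cvtColor(im,cv2.COLOR_BGR2GRAY)[130:200,280:360]; m=cv2.morphologyEx((g<115).astype(np.uint8),cv2.MORPH_OPEN,np.ones((11,11),np.uint8))
n,l,s,ce=cv2.connectedComponentsWithStats(m); k=1+np.argmax(s[1:,4]); p=ce[k]+[280,130]; h=plane(c,[p],37)[0]; print(p,s[k],h)
e=o["eef_pos"][:2]-h[:2]; print("r",np.hypot(*e),"stem yaw",np.degrees(np.arctan2(e[1],e[0])))
E
```

```text
13.325 [657.9723756  130.10742122   8.70736644] 21.973317738960795 [-4.76444072  3.25130036  5.89202615] 6.007271792041138
[323.59836066 158.65245902] [ 31  16  26  26 610] [592.40717264 127.97092654  37.        ]
r 65.60000341582058 stem yaw 1.8663684810626362
```

servo_tool(series=[[[0,0,0,-0.05,0,-0.03,-0.6],[0,0,0,-0.1,0,-0.05,-0.6],[0,0,0,-0.15,0,-0.05,-0.6],[0,0,0,-0.2,0,-0.05,-0.6],[0,0,0,-0.25,0,-0.05,-0.6],[0,0,0,-0.3,0,-0.05,-0.6]]])

```text
time_s: 14.12
eef_pos: [660.7, 129.8, 8.8]
tcp_rot: [0.107, -3.135, -0.0]
contact_force: [-5.0, 0.7, 4.1]
opening: 22.3
gripper_force: 6.0
```

```bash
cat > hub.py <<'E'
from h import *; from bench import eyes,bot
o=bot.observe(); print(o["time_s"],o["eef_pos"],o["contact_force"],o["gripper_force"]); c=eyes.calibration("wrist"); im=eyes.camera("wrist")[...,::-1]; cv2.imwrite("pics/w_%d.png"%(o["time_s"]*100),im)
g=cv2.cvtColor(im,cv2.COLOR_BGR2GRAY)[120:210,280:360]; m=cv2.morphologyEx((g<115).astype(np.uint8),cv2.MORPH_OPEN,np.ones((11,11),np.uint8))
n,l,s,ce=cv2.connectedComponentsWithStats(m); k=1+np.argmax(s[1:,4]); p=ce[k]+[280,120]; h=plane(c,[p],37)[0]; print(p,s[k],h)
e=o["eef_pos"][:2]-h[:2]; print("r",np.hypot(*e),"stem yaw",np.degrees(np.arctan2(e[1],e[0])))
E
python3 hub.py; python3 - <<'E'
from h import *; from bench import eyes
b=eyes.camera("top")[...,::-1]; stem(b,eyes.calibration("top"),(245,205,285,250),20)
s=eyes.camera("scene")[...,::-1]; cv2.imwrite("pics/s7.png",s)
E
```

```text
14.125 [660.6865645  129.7580191    8.79898783] [-4.98908359  0.71302322  4.07576942] 5.983025715686381
[322.79214403 158.00654664] [ 31  25  25  27 611] [594.97012225 127.32158714  37.        ]
r 65.76159201090357 stem yaw 2.1232640611479425Traceback (most recent call last):
  File "<stdin>", line 2, in <module>
  File "h.py", line 30, in stem
    k=max(bl,key=lambda b:b[0][4]); i=l[int(k[1][1]),int(k[1][0])]
ValueError: max() iterable argument is empty
```

servo_tool(series=[[[0,0,0,-0.04,0,0,-0.6],[0,0,0,-0.08,0,0,-0.6],[0,0,0,-0.12,0,0,-0.6],[0,0,0,-0.16,0,0,-0.6]]])

```text
time_s: 14.72
eef_pos: [662.3, 129.7, 8.8]
tcp_rot: [0.107, -3.135, 0.0]
contact_force: [-4.9, -0.7, 5.1]
opening: 21.8
gripper_force: 6.0
```

servo_tool(series=[[[0,0,0,-0.03,0,0,-0.6],[0,0,0,-0.06,0,0,-0.6],[0,0,0,-0.09,0,0,-0.6]]])

```text
time_s: 15.1
eef_pos: [663.2, 129.7, 8.8]
tcp_rot: [0.107, -3.135, 0.0]
contact_force: [-5.0, -0.6, 3.7]
opening: 21.9
gripper_force: 6.0
```

servo_tool(series=[[[0,0,0,-0.03,0,0,-0.6],[0,0,0,-0.06,0,0,-0.6],[0,0,0,-0.09,0,0,-0.6]]])

```text
time_s: 15.48
eef_pos: [663.8, 129.8, 8.8]
tcp_rot: [0.107, -3.134, 0.0]
contact_force: [-7.4, -0.3, 4.6]
opening: 22.0
gripper_force: 6.0
```

```bash
python3 hub.py
```

```text
15.475 [663.77092599 129.77308474   8.78313542] [-7.39400924 -0.30346016  4.58547014] 5.995456161908805
[322.04620462 157.95049505] [ 30  25  25  27 606] [598.07744071 127.139833    37.        ]
r 65.74623960878394 stem yaw 2.2954100279676943
```

servo_tool(series=[[[0,0,0,0.03,0,0,-0.6],[0,0,0,0.03,0,0,-0.4],[0,0,0,0.03,0,0,0],[0,0,0,0.03,0,0,0.02],[0,0,0,0.03,0,-3,0.02],[0,0,0,0.03,0,-9,0.02],[0,0,0,8,0,-14,0.02],[0,0,0,14,0,-14,0.02],[0,0,0,20,0,-14,0.02]]])

```text
time_s: 16.65
eef_pos: [488.8, 117.6, 149.6]
tcp_rot: [-0.107, 3.137, -0.0]
contact_force: [0.4, -0.4, 1.2]
opening: 44.6
gripper_force: 0.0
```

```bash
python3 - <<'E'
from h import *; from bench import eyes,bot
o=bot.observe(); print(o["time_s"],o["eef_pos"],o["contact_force"]); c=eyes.calibration("wrist"); im=eyes.camera("wrist")[...,::-1]; cv2.imwrite("pics/w8.png",im)
T=eyes.calibration("top"); b=eyes.camera("top")[...,::-1]; cv2.imwrite("pics/t8.png",b)
stem(b,T,(245,205,285,250),20)
p=proj(c,[(686,131,17),(598,127,37)]); print(p)
cv2.imwrite("pics/t8c.png",cv2.resize(b[160:310,190:410],None,fx=3.6,fy=3.6,interpolation=cv2.INTER_CUBIC))
go(o,470,-258,120,-51)
go(o,480,-250,120,-51)
E
```

```text
16.65 [488.83760629 117.64449028 149.64452296] [ 0.3523142  -0.3983357   1.19337662]
stem centroid [666.6 131.6] far [687.  131.4] near [649.4 131.8] yaw -0.7 n 118
[[318.66431412 420.69949728]
 [320.74847205 357.08333257]]
turn [3.5000e-03 1.4000e-03 2.5291e+00] shift cm [  4.45 -37.35   2.96]
turn [3.5000e-03 1.4000e-03 2.5291e+00] shift cm [  3.39 -36.62   2.96]
```

View pics/t8c.png

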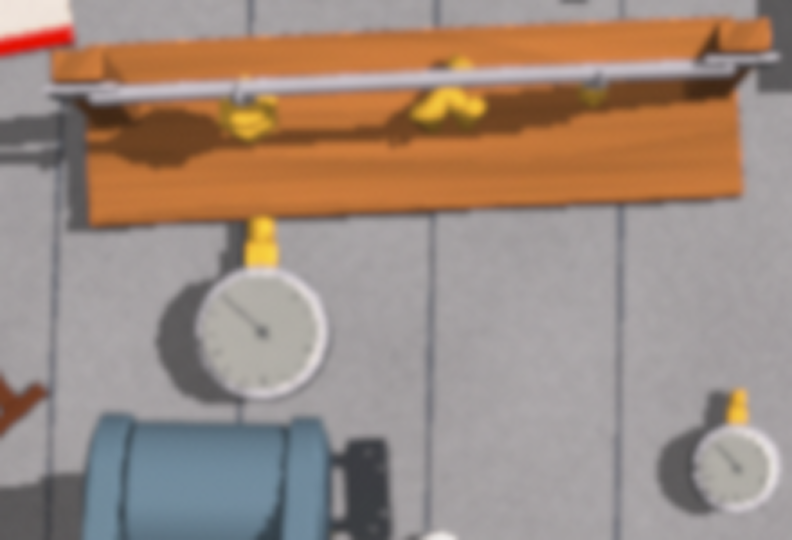

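The large gauge's stem end now meets the plank edge at crop (263,217), in front of its adapter. Next is the small gauge.

```bash
python3 - <<'E'
from h import *; from bench import eyes,bot
o=bot.observe(); go(o,452,-275,120,130); print(o["joints"])
T=eyes.calibration("top"); b=cv2.imread("pics/t8.png"); print("hub",plane(T,[(190+739/3.6,160+468/3.6)],26).round(1)); stem(b,T,(380,260,410,285),14)
E
```

```text
turn [ 0.0031 -0.0077 -0.629 ] shift cm [  5.64 -39.02   2.65]
[ 8.02209692e-04  1.17282904e-01  1.88053316e+00  1.49348147e-06
  1.15190076e+00 -1.63914568e+00]
hub [[ 500.9 -235.3   26. ]]
stem centroid [ 548.4 -233.5] far [ 562.6 -235. ] near [ 536.6 -232.3] yaw -5.8 n 40
```

servo_tool(series=[[[0,0,-0.1,1,-5.5,0.4,0.13],[0,0,-0.2,1.8,-11,0.8,0.13],[0,0,-0.3,2.6,-17,1.2,0.13],[0,0,-0.4,3.4,-23,1.6,0.13],[0,0,-0.5,4.3,-29,2,0.13],[0,0,-0.6,5.1,-35,2.4,0.13],[0,0,-0.629,5.6,-39,2.6,0.13],[0,0,-0.629,5.6,-39,2.6,0.13],[0,0,-0.629,5.6,-39,2.6,0.13],[0,0,-0.629,5.6,-39,2.6,0.13]]])

```text
time_s: 18.0
eef_pos: [460.6, -273.9, 122.3]
tcp_rot: [-1.075, 2.952, 0.001]
contact_force: [0.3, 0.4, 0.5]
opening: 50.1
gripper_force: 0.0
```

```bash
python3 - <<'E'
from h import *; from bench import eyes,bot
o=bot.observe(); print(o["time_s"],o["eef_pos"],o["opening"],o["joints"]); c=eyes.calibration("wrist"); im=eyes.camera("wrist")[...,::-1]; cv2.imwrite("pics/w9.png",im)
print(proj(c,[(501,-233,26),(561,-236,14)]).round())
m=cv2.inRange(cv2.cvtColor(im,cv2.COLOR_BGR2HSV),(17,110,90),(35,255,255))
for st,ce in blobs(m,(0,0,640,415),60)[0]: print(st,ce,plane(c,[ce],16).round(1))
go(o,452,-275,8,130); go(o,609.6,-141.2,8,130)
E
```

```text
18.0 [ 460.62955106 -273.87606348  122.34992325] 50.107900185676336 [-7.58154484e-01  2.31618362e-01  1.80166375e+00  2.07128658e-04
  1.10867543e+00 -3.02755777e+00]
[[325. 311.]
 [277. 351.]]
[447, 325, 29, 69, 1011] [464.08, 359.49] [[ 463.7 -108.4   16. ]]
[280, 330, 17, 11, 96] [287.7, 336.66] [[ 543.  -238.1   16. ]]
[166, 354, 15, 40, 188] [169.49, 376.52] [[ 640.  -292.3   16. ]]
turn [0.0004 0.0001 0.0004] shift cm [ 0.73  0.46 11.44]
turn [0.0004 0.0001 0.0004] shift cm [-19.94   0.58  11.44]
```

View pics/w9.png

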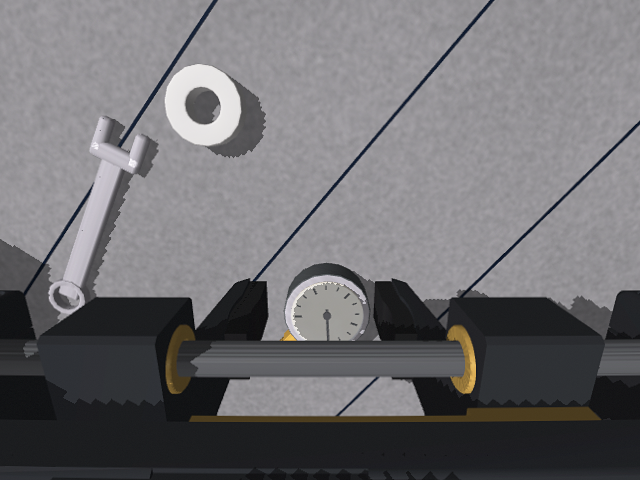

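The wrist view shows the small dial's hub at (326,316), close to the predicted (325,311), with the fingers either side and the descent clear. The spool (203,105) and wrench (100,210) are well away.

servo_tool(series=[[[0,0,0,0,0,5.5,0.13],[0,0,0,0,0,11,0.13],[0,0,0,0,0,11.3,0.13],[0,0,0,0,0,11.3,0.13]]])

```text
time_s: 18.55
eef_pos: [461.3, -275.2, 10.8]
tcp_rot: [-1.074, 2.952, -0.002]
contact_force: [-0.3, -0.8, 1.2]
opening: 49.7
gripper_force: 0.0
```

```bash
python3 - <<'E'
from h import *; from bench import eyes,bot
o=bot.observe(); print(o["time_s"],o["eef_pos"],o["joint_velocities"].round(3)); go(o,476.6,-253.7,9,130); go(o,609.6,-141.2,9,130)
E
```

```text
18.55 [ 461.25237896 -275.24077483   10.78148774] [-0.005 -0.036 -0.021 -0.001 -0.005 -0.001]
turn [-0.0013  0.0001 -0.    ] shift cm [-2.56  0.66  0.18]
turn [-0.0013  0.0001 -0.    ] shift cm [-19.98   0.73   0.18]
```

servo_tool(series=[[[0,0,0,-0.5,0.3,0.1,0.13],[0,0,0,-1.2,0.66,0.1,0.13],[0,0,0,-1.7,0.66,0.1,0.13],[0,0,0,-2.0,0.66,0.1,0.13],[0,0,0,-2.2,0.66,0.1,0.13],[0,0,0,-2.4,0.66,0.1,0.13],[0,0,0,-2.6,0.66,0.1,0.13],[0,0,0,-2.8,0.66,0.1,0.13],[0,0,0,-3.0,0.66,0.1,0.13],[0,0,0,-3.2,0.66,0.1,0.13]]])

```text
time_s: 19.8
eef_pos: [480.6, -249.4, 8.3]
tcp_rot: [1.073, -2.952, -0.0]
contact_force: [-1.2, -0.3, 0.3]
opening: 49.5
gripper_force: 0.5
```

servo_tool(series=[[[0,0,0,-0.3,0,0,0.13],[0,0,0,-0.7,0,0,0.13],[0,0,0,-1.1,0,0,0.13],[0,0,0,-1.5,0,0,0.13],[0,0,0,-1.9,0,0,0.13],[0,0,0,-2.3,0,0,0.13],[0,0,0,-2.7,0,0,0.13],[0,0,0,-3.1,0,0,0.13],[0,0,0,-3.5,0,0,0.13],[0,0,0,-3.9,0,0,0.13]]])

```text
time_s: 21.05
eef_pos: [510.7, -224.3, 8.4]
tcp_rot: [1.073, -2.953, 0.0]
contact_force: [-1.2, -0.4, -0.3]
opening: 49.6
gripper_force: 0.4
```

servo_tool(series=[[[0,0,0,-0.4,0,0,0.13],[0,0,0,-0.8,0,0,0.13],[0,0,0,-1.2,0,0,0.13],[0,0,0,-1.6,0,0,0.13],[0,0,0,-2.0,0,0,0.13],[0,0,0,-2.4,0,0,0.13],[0,0,0,-2.8,0,0,0.13],[0,0,0,-3.2,0,0,0.13],[0,0,0,-3.6,0,0,0.13],[0,0,0,-4.0,0,0,0.13]]])

```text
time_s: 22.3
eef_pos: [541.4, -198.6, 8.4]
tcp_rot: [1.073, -2.953, -0.0]
contact_force: [-0.5, 0.1, 0.0]
opening: 49.8
gripper_force: 0.5
```

```bash
python3 - <<'E'
from h import *; from bench import eyes,bot
o=bot.observe(); print(o["time_s"],o["eef_pos"],o["joint_velocities"].round(3)); go(o,609.6,-141.2,9,130)
T=eyes.calibration("top"); b=eyes.camera("top")[...,::-1]; cv2.imwrite("pics/t10.png",b); stem(b,T,(330,225,405,280),14)
E
```

```text
22.3 [ 541.39679774 -198.60072092    8.37572051] [ 0.054  0.026 -0.042  0.     0.017  0.053]
turn [ 0.0001 -0.     -0.0009] shift cm [-8.91  0.02 -0.06]
stem centroid [ 611.9 -177.2] far [ 624.8 -177.1] near [ 601.3 -177.3] yaw 0.4 n 43
```

servo_tool(series=[[[0,0,0,-0.4,0,0,0.13],[0,0,0,-0.8,0,0,0.13],[0,0,0,-1.2,0,0,0.13],[0,0,0,-1.6,0,0,0.13],[0,0,0,-2.0,0,0,0.13],[0,0,0,-2.4,0,0,0.13],[0,0,0,-2.8,0,0,0.13],[0,0,0,-3.2,0,0,0.13],[0,0,0,-3.6,0,0,0.13],[0,0,0,-4.0,0,0,0.13]]])

```text
time_s: 23.6
eef_pos: [572.1, -172.9, 8.4]
tcp_rot: [1.073, -2.953, -0.0]
contact_force: [-1.4, -1.1, 0.1]
opening: 50.2
gripper_force: 0.6
```

servo_tool(series=[[[0,0,0,-0.4,0,0,0.13],[0,0,0,-0.8,0,0,0.13],[0,0,0,-1.2,0,0,0.13],[0,0,0,-1.6,0,0,0.13],[0,0,0,-2.0,0,0,0.13],[0,0,0,-2.4,0,0,0.13],[0,0,0,-2.8,0,0,0.13],[0,0,0,-3.2,0,0,0.13],[0,0,0,-3.6,0,0,0.13],[0,0,0,-4.0,0,0,0.13]]])

```text
time_s: 24.85
eef_pos: [602.7, -147.2, 8.4]
tcp_rot: [1.073, -2.953, -0.0]
contact_force: [-0.9, -0.3, 0.5]
opening: 49.8
gripper_force: 0.6
```

```bash
python3 - <<'E'
from h import *; from bench import eyes,bot
o=bot.observe(); print(o["time_s"],o["eef_pos"],o["contact_force"]); go(o,609.6,-141.2,9,130)
T=eyes.calibration("top"); b=eyes.camera("top")[...,::-1]; cv2.imwrite("pics/t11.png",b); stem(b,T,(330,210,385,260),14)
E
```

```text
24.85 [ 602.72345182 -147.23953158    8.37879535] [-0.93966917 -0.27019352  0.52129043]
turn [ 0.     -0.     -0.0009] shift cm [-0.91  0.02 -0.06]Traceback (most recent call last):
  File "<stdin>", line 3, in <module>
  File "h.py", line 30, in stem
    k=max(bl,key=lambda b:b[0][4]); i=l[int(k[1][1]),int(k[1][0])]
ValueError: max() iterable argument is empty
```

servo_tool(series=[[[0,0,0,-0.3,0,0,0.13],[0,0,0,-0.6,0,0,0.13],[0,0,0,-0.8,0,0,0.13],[0,0,0,-0.3,0,0,0.13],[0,0,0,1.5,0,-1,0.13],[0,0,0,5,0,-6,0.13],[0,0,0,8,0,-11,0.13],[0,0,0,12,0,-11,0.13],[0,0,0,12,0,-11,0.13]]])

```text
time_s: 26.02
eef_pos: [508.7, -226.7, 119.8]
tcp_rot: [-1.068, 2.954, -0.003]
contact_force: [0.8, -0.4, -0.2]
opening: 49.5
gripper_force: 0.0
```

```bash
cat > dial.py <<'E'
from h import *; from bench import eyes,bot
def dial(zr,r,zs,zt):
    "wrist picture: rim circle by bright-dial blob -> centre; stem by yellow blob near it"
    o=bot.observe(); c=eyes.calibration("wrist"); im=eyes.camera("wrist")[...,::-1]; cv2.imwrite("pics/w_%d.png"%(o["time_s"]*100),im)
    print(o["time_s"],o["eef_pos"],o["contact_force"],o["gripper_force"])
    m=cv2.inRange(cv2.cvtColor(im,cv2.COLOR_BGR2HSV),(17,110,90),(35,255,255))
    for st,ce in blobs(m,(0,0,640,415),60)[0]: print("yellow",st,ce,plane(c,[ce],zs).round(1), "end",plane(c,[(st[0]+st[2]/2,st[1]+st[3])],zt).round(1))
    g=cv2.medianBlur(cv2.cvtColor(im,cv2.COLOR_BGR2GRAY),5); k=c["fx"]*r/(np.array(c["R"])@np.array([o["eef_pos"][0]-60,o["eef_pos"][1],zr])+c["t"])[2]
    H=cv2.HoughCircles(g,cv2.HOUGH_GRADIENT,1,200,param1=80,param2=20,minRadius=int(k*.75),maxRadius=int(k*1.25))
    if H is not None:
        for q in H[0][:2]: print("circle",q,"expected r",k.round(),plane(c,[q[:2]],zr).round(1))
E
python3 - <<'E'
from dial import *
o=bot.observe(); print(o["time_s"],o["eef_pos"],o["contact_force"])
T=eyes.calibration("top"); b=eyes.camera("top")[...,::-1]; cv2.imwrite("pics/t12.png",b); stem(b,T,(330,212,385,260),14)
x0,y0=330,205; g=cv2.resize(cv2.cvtColor(b,cv2.COLOR_BGR2GRAY)[205:275,330:400],None,fx=6,fy=6,interpolation=cv2.INTER_CUBIC)
H=cv2.HoughCircles(g,cv2.HOUGH_GRADIENT,1,300,param1=80,param2=15,minRadius=60,maxRadius=95)
if H is not None: q=H[0][0]; print(q,plane(T,[(330-.42+q[0]/6,205-.42+q[1]/6)],28).round(1))
go(o,633.2+43,-121.3,100,91)
E
```

```text
26.025 [ 508.68459169 -226.65197529  119.77363012] [ 0.79692826 -0.36150173 -0.16322243]
stem centroid [ 679.7 -120.3] far [ 693.  -122.2] near [ 668.7 -118.8] yaw -7.8 n 46
turn [-1.600e-03  6.000e-04  6.761e-01] shift cm [-19.62  -2.6    1.98]
```

servo_tool(series=[[[0,0,0.18,-5,-0.7,0.5,0.0],[0,0,0.36,-10,-1.3,1,0.0],[0,0,0.54,-15,-2,1.5,0.0],[0,0,0.7,-19.9,-2.6,2,0.0],[0,0,0.7,-19.9,-2.6,2,0.0],[0,0,0.7,-19.9,-2.6,5,0.0],[0,0,0.7,-19.9,-2.6,8,0.0],[0,0,0.7,-19.9,-2.6,8,0.0],[0,0,0.7,-19.9,-2.6,8,0.0]]])

```text
time_s: 27.2
eef_pos: [680.0, -117.0, 39.4]
tcp_rot: [0.004, 3.141, -0.0]
contact_force: [0.3, -0.2, -0.0]
opening: 44.0
gripper_force: 0.0
```

```bash
python3 - <<'E'
from dial import *
dial(28,34,18,18); o=bot.observe(); go(o,679.2,-121.3,38,89.7)
E
```

```text
27.2 [ 680.04266401 -116.99613461   39.37907327] [ 0.31027821 -0.18161668 -0.01347058] 0.0
yellow [299, 263, 27, 41, 993] [312.35, 282.2] [[ 679.8 -119.8   18. ]] end [[ 692.4 -119.9   18. ]]
yellow [179, 326, 27, 68, 882] [189.18, 360.5] [[ 727.4 -189.9   18. ]] end [[ 750.1 -190.6   18. ]]
yellow [447, 326, 15, 68, 376] [456.11, 362.66] [[729.4 -38.7  18. ]] end [[750.8 -37.2  18. ]]
yellow [454, 407, 128, 8, 769] [517.71, 411.31] [[763.8   2.3  18. ]] end [[766.5   2.9  18. ]]
circle [310.5 194.5  61.1] expected r 76.0 [[ 632.1 -120.1   28. ]]
circle [123.5 365.5  65.8] expected r 76.0 [[ 723.4 -221.2   28. ]]
turn [-0.0008  0.0021  0.0027] shift cm [ 0.14 -0.42  0.21]
```

servo_tool(series=[[[0,0,0,0.15,-0.29,0,0.0],[0,0,0,0.15,-0.29,1.5,0.0],[0,0,0,0.15,-0.29,3.1,0.0],[0,0,0,0.15,-0.29,3.1,0.0],[0,0,0,0.15,-0.29,3.1,-0.25],[0,0,0,0.15,-0.29,3.1,-0.5],[0,0,0,0.15,-0.29,3.1,-0.6],[0,0,0,0.15,-0.29,3.1,-0.65],[0,0,0,0.15,-0.29,3.1,-0.7],[0,0,0,0.15,-0.29,3.1,-0.76]]], squeeze=4)

```text
time_s: 28.5
eef_pos: [678.7, -119.8, 7.9]
tcp_rot: [0.004, 3.141, -0.001]
contact_force: [-0.2, -1.0, 2.5]
opening: 14.0
gripper_force: 4.0
```

```bash
python3 - <<'E'
from dial import *
dial(28,34,18,18); o=bot.observe(); print(o["opening"]); go(o,632.4+46,-117,8,93.9)
E
```

```text
28.5 [ 678.66913839 -119.82830602    7.87355539] [-0.19546997 -0.95400529  2.52456377] 4.008505381643772
yellow [305, 291, 32, 48, 1324] [320.99, 313.55] [[ 679.8 -118.2   18. ]] end [[ 692.5 -118.3   18. ]]
yellow [251, 326, 15, 68, 535] [256.83, 360.93] [[ 703.8 -147.7   18. ]] end [[ 722.  -147.9   18. ]]
yellow [377, 326, 13, 68, 402] [384.77, 357.19] [[702.1 -89.2  18. ]] end [[722.3 -88.7  18. ]]
circle [316.5 206.5  75. ] expected r 94.0 [[ 630.5 -119.8   28. ]]
14.13225832635341
turn [-0.0005  0.0008 -0.0709] shift cm [ 0.03  0.28 -0.02]
```

Gripped at the 14 mm square. I'll turn it about 4° around its centre, then slide forward.

servo_tool(series=[[[0,0,-0.023,0,0.09,0,-0.76],[0,0,-0.047,0,0.19,0,-0.76],[0,0,-0.071,0,0.28,0,-0.76],[0,0,-0.071,-0.1,0.28,0,-0.76],[0,0,-0.071,-0.2,0.27,0,-0.76],[0,0,-0.071,-0.3,0.27,0,-0.76],[0,0,-0.071,-0.4,0.26,0,-0.76],[0,0,-0.071,-0.5,0.25,0,-0.76],[0,0,-0.071,-0.6,0.24,0,-0.76]]])

```text
time_s: 29.68
eef_pos: [684.2, -116.8, 7.1]
tcp_rot: [0.107, -3.139, -0.001]
contact_force: [-2.2, -0.2, 0.7]
opening: 14.0
gripper_force: 4.0
```

```bash
python3 - <<'E'
from dial import *
dial(28,34,18,18)
E
```

```text
29.675 [ 684.24423166 -116.78525489    7.05764461] [-2.18519417 -0.15375022  0.67041554] 3.994205966591835
yellow [305, 293, 32, 45, 1268] [320.62, 313.82] [[ 685.1 -115.3   18. ]] end [[ 697.  -114.3   18. ]]
yellow [252, 327, 15, 67, 512] [257.05, 361.39] [[ 711.  -142.5   18. ]] end [[ 728.8 -141.1   18. ]]
yellow [376, 326, 14, 68, 422] [384.32, 356.37] [[704.6 -85.   18. ]] end [[725.  -83.1  18. ]]
circle [319.5 209.5  77. ] expected r 95.0 [[ 637.2 -119.    28. ]]
```

servo_tool(series=[[[0,0,0,-0.05,0,0,-0.76],[0,0,0,-0.1,0,0,-0.76],[0,0,0,-0.15,0,0,-0.76],[0,0,0,-0.2,0,0,-0.76],[0,0,0,-0.25,0,0,-0.76],[0,0,0,-0.28,0,0,-0.76]]])

```text
time_s: 30.48
eef_pos: [687.2, -117.0, 7.5]
tcp_rot: [-0.107, 3.14, -0.0]
contact_force: [-2.3, -0.7, 0.2]
opening: 13.9
gripper_force: 4.0
```

servo_tool(series=[[[0,0,0,-0.03,0,0,-0.76],[0,0,0,-0.06,0,0,-0.76],[0,0,0,-0.09,0,0,-0.76]]])

```text
time_s: 30.85
eef_pos: [688.0, -116.9, 7.4]
tcp_rot: [0.107, -3.14, -0.0]
contact_force: [-1.7, -0.8, -0.3]
opening: 14.1
gripper_force: 4.0
```

servo_tool(series=[[[0,0,0,-0.03,0,0,-0.76],[0,0,0,-0.06,0,0,-0.76]]])

```text
time_s: 31.1
eef_pos: [688.4, -116.9, 7.4]
tcp_rot: [0.107, -3.139, -0.0]
contact_force: [-2.6, -1.1, 2.5]
opening: 14.0
gripper_force: 4.0
```

servo_tool(series=[[[0,0,0,-0.03,0,0,-0.76],[0,0,0,-0.05,0,0,-0.76]]])

```text
time_s: 31.35
eef_pos: [688.6, -116.8, 7.3]
tcp_rot: [0.107, -3.138, -0.0]
contact_force: [-5.3, -1.1, 3.2]
opening: 13.5
gripper_force: 4.0
```

servo_tool(series=[[[0,0,0,0.03,0,0,-0.76],[0,0,0,0.03,0,0,-0.6],[0,0,0,0.03,0,0,-0.1],[0,0,0,0.03,0,0,0.0],[0,0,0,0.03,0,-3,0.0],[0,0,0,0.03,0,-9,0.0],[0,0,0,8,0,-14,0.0],[0,0,0,14,0,-14,0.0],[0,0,0,20,0,-14,0.0],[0,0,0,26,0,-14,0.0]]])

```text
time_s: 32.6
eef_pos: [448.8, -133.3, 147.7]
tcp_rot: [-0.108, 3.138, -0.002]
contact_force: [0.2, -0.7, 0.6]
opening: 43.9
gripper_force: 0.0
```

```bash
python3 - <<'E'
from dial import *
o=bot.observe(); print(o["time_s"],o["eef_pos"],o["contact_force"])
T=eyes.calibration("top"); b=eyes.camera("top")[...,::-1]; cv2.imwrite("pics/t13.png",b)
stem(b,T,(340,205,385,250),14); stem(b,T,(245,205,285,250),20)
# offset of both dials/adapter y by same camera; hub circles
big=cv2.resize(cv2.cvtColor(b,cv2.COLOR_BGR2GRAY)[200:290,220:400],None,fx=6,fy=6,interpolation=cv2.INTER_CUBIC)
for lo,hi,z in((95,120,40),(60,85,28)):
    H=cv2.HoughCircles(big,cv2.HOUGH_GRADIENT,1,300,param1=80,param2=15,minRadius=lo,maxRadius=hi)
    if H is not None:
        for q in H[0][:2]: print(q,plane(T,[(220-.42+q[0]/6,200-.42+q[1]/6)],z).round(1))
E
```

```text
32.6 [ 448.81686511 -133.33169025  147.68670377] [ 0.18626095 -0.6515857   0.60828079]
stem centroid [ 690.2 -115.4] far [ 704.1 -116.5] near [ 677.2 -114.4] yaw -4.4 n 47
stem centroid [666.6 131.7] far [687.  131.3] near [649.3 132.1] yaw -1.2 n 119
```

```bash
python3 -c "
from bench import bot; print(bot.hand_in())"
```

```text
the job is handed in; nothing more can be done
None
```

I slid both gauges to the plank and handed the job in at 32.6 s: each stem end is within about 1–2 mm of the plank's front edge and, as far as the pictures show, within a few mm of straight in front of its own adapter, with tool-force readings never above about 9 N (two angles slightly off: large stem about 2° from square to the plank, small about 1°).

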